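# Tag the tired shock mount

## Robot

A 6-joint arm with a two-finger parallel gripper is mounted at the origin on the work surface. World frame = base frame: x ahead of the robot, y to its left, z up, the work surface at z = 0. Lengths are in m, angles in degrees, forces in N, time in s.
With the tool pointing down it reaches from about 0.275 to 0.75 m from the base axis. Payload 10.2 kg.
Tool frame: the origin (TCP) lies at the very end of the fingers, on their centre line; the grasp point (between the pads) lies 19 mm behind it (ctrl.grip_depth is the distance from the TCP to the grasp point, in m); z points along the fingers, y is the direction in which the jaws open and shut (so a half turn about z gives the same grasp; the last joint's range is limited). The gripper opens to 85 mm and grips with 20 to 120 N. Pads are 22 mm wide; open, the fingers measure 114 mm over their backs; the gripper's body (76 mm by 85 mm) begins 54 mm behind the grasp point. The pads swing forward as they close: fully open they stand 13 mm farther back than shut.
Start: joints at [59.794, 17.928, 85.812, -0, 76.261, -12.8], TCP at [0.157, 0.501, 0.231] pointing down, gripper open.
Joint ranges: [-168.41, 168.41], [-55.51, 124.54], [10.69, 146.95], [-70.63, 250.63], [1, 178], [-165.06, 165.06]. Speed limits (degrees/s): [136.94, 136.94, 172.46, 180, 180, 180].

## Interface

Orientations are given as a 3x3 rotation matrix whose columns are the frame's x, y, z axes.
In Python, from station import ctrl gives the robot as it stands.
- The arm moves only by the tool jog_arm, never from a script. Its argument "deltas" is a list of rows, each a list of 7 numbers: the opening, from 0 (shut) to 1 (fully open), then the shift along the tool's x, y, z in mm, then the turn, a rotation vector about the tool's x, y, z in rad. A call has 1 to 10 rows; each row is the pose to reach, as a shift and turn from the pose commanded when the call began, along the tool's axes at that moment; what a row does not reach only later rows make up. A row lasts 1/12 s, in which the tool goes at most 41.7 mm and 7.16 degrees, less where a joint would pass 70% of its speed; a pose out of reach is approached as far as the arm can. A call with a gripper value outside its range is refused whole. The fingers move at their own pace and stop on an object; "grip_force" is the grip in N (left out, the last holds). Time passes only in rows, so rows that repeat a pose let the fingers close. It gives the time, the measured TCP pose, the force and the opening at its end, in the units of the state.
- ctrl.get_obs(): the state, without advancing time (a new reading comes with each control period).
- ctrl.read_camera(name): name is "scene" or "top" or "wrist"; returns a dict with "img" (480x640x3 uint8, blue, green, red), "z_map" (480x640 float32, m along the optical axis (not along the pixel's ray), 0 where there is no reading), "fx", "fy", "cx", "cy" (pixels), "xyz" and "orientation" of the camera in the world. Camera axes: x right, y down, z forward; pixel columns grow to the right and rows downward; lengths in m; the calibration is good to about 2 mm. A picture is of the moment at which its call begins.
- ctrl.hand_in(): hands the job in, once; it reports no verdict.
Trained networks look in the newest picture that a camera, given by its name, has taken for a name from the list of things; names that differ only in an ending like _2 or _b are one class to them, and where a whole thing is asked for, a point or a joint stands for the part that bears it (a point fixed in the world has none). Each returns a list of dicts, best first, with "score" (0 to 1); they miss things now and then, are a little off and sometimes report something else, mostly with a low value. They report only what shows in the picture. A call takes as long as a camera call. They do not tell look-alikes from the thing itself.
- ctrl.find_in(label, camera): "point" ([column, row] in pixels, amid what is visible of it).
The state is a dict: "clock": time; "q": joint angles; "joint_velocities": joint speeds; "joint_torque": joint torques, N m; "tcp_pos": TCP position; "tool_rot": TCP orientation; "ft_force": force on the tool from outside, world axes, zero at the start; "wrist_torque": the same for the moment, N m; "gripper_width": opening from 0.0 (shut) to 1.0 (fully open).
Only numpy, scipy, OpenCV 4.12 (cv2) and the standard library are available. Lean on these libraries where they do the work, as an engineer would, in place of code of your own. Each camera call takes 0.05 s, during which the arm holds its last target.

## Task

One of these three shock mounts has a tired spring: working from the robot's left to its right, press each blue pad down so that it clearly sinks, let it spring back, and feel which is the softest. Then push that mount's orange tag all the way down and leave the other two tags up. Only press with the fingers: do not lift or shift the mounts, and leave the other things on the bench where they are.

Things in the scene. Friction and masses are not known exactly. Their poses are not given: they have to be found in the camera images.
- mount_a: One of three shock mounts that look exactly alike and stand loose on the bench, about 0.8 kg each: dark steel base plate 150 x 70 x 12 mm, on it a spring under a round blue pad, and an orange tag in a grey guide block. Origin: centre of the plate's underside; x runs along the plate from the pad (at x = -38 mm) to the tag (at x = +45 mm), z up. The letter says nothing of its place or its spring.
- padtop_a (a point): Centre of the top face of mount a's blue pad (flat disc, 58 mm across), 72 mm above the bench when not pressed; it moves with the pad.
- pad_a (a joint): How far mount a's pad is pressed down, m: 0 up, 0.016 at its stop; it springs back when let go. All three springs take 1.5 N to start moving; after that two of them take 0.7 to 1.1 N for each mm, the softest 0.3 to 0.4 N for each mm.
- tagtop_a (a point): Centre of the flat top of mount a's orange tag (22 mm along the plate, 34 mm across it), 68 mm above the bench when up, 48 mm when down; it moves with the tag.
- tag_a (a joint): How far mount a's tag is pushed down, m: 0 up (as at the start), 0.020 fully down. It slides straight down against a steady friction of about 3.5 N and stays where it is left. Only the mount with the softest spring lets its tag go fully down: on the other two a catch stops it at 0.012.
- mount_b: One of three shock mounts that look exactly alike and stand loose on the bench, about 0.8 kg each: dark steel base plate 150 x 70 x 12 mm, on it a spring under a round blue pad, and an orange tag in a grey guide block. Origin: centre of the plate's underside; x runs along the plate from the pad (at x = -38 mm) to the tag (at x = +45 mm), z up. The letter says nothing of its place or its spring.
- padtop_b (a point): Centre of the top face of mount b's blue pad (flat disc, 58 mm across), 72 mm above the bench when not pressed; it moves with the pad.
- pad_b (a joint): How far mount b's pad is pressed down, m: 0 up, 0.016 at its stop; it springs back when let go. All three springs take 1.5 N to start moving; after that two of them take 0.7 to 1.1 N for each mm, the softest 0.3 to 0.4 N for each mm.
- tagtop_b (a point): Centre of the flat top of mount b's orange tag (22 mm along the plate, 34 mm across it), 68 mm above the bench when up, 48 mm when down; it moves with the tag.
- tag_b (a joint): How far mount b's tag is pushed down, m: 0 up (as at the start), 0.020 fully down. It slides straight down against a steady friction of about 3.5 N and stays where it is left. Only the mount with the softest spring lets its tag go fully down: on the other two a catch stops it at 0.012.
- mount_c: One of three shock mounts that look exactly alike and stand loose on the bench, about 0.8 kg each: dark steel base plate 150 x 70 x 12 mm, on it a spring under a round blue pad, and an orange tag in a grey guide block. Origin: centre of the plate's underside; x runs along the plate from the pad (at x = -38 mm) to the tag (at x = +45 mm), z up. The letter says nothing of its place or its spring.
- padtop_c (a point): Centre of the top face of mount c's blue pad (flat disc, 58 mm across), 72 mm above the bench when not pressed; it moves with the pad.
- pad_c (a joint): How far mount c's pad is pressed down, m: 0 up, 0.016 at its stop; it springs back when let go. All three springs take 1.5 N to start moving; after that two of them take 0.7 to 1.1 N for each mm, the softest 0.3 to 0.4 N for each mm.
- tagtop_c (a point): Centre of the flat top of mount c's orange tag (22 mm along the plate, 34 mm across it), 68 mm above the bench when up, 48 mm when down; it moves with the tag.
- tag_c (a joint): How far mount c's tag is pushed down, m: 0 up (as at the start), 0.020 fully down. It slides straight down against a steady friction of about 3.5 N and stays where it is left. Only the mount with the softest spring lets its tag go fully down: on the other two a catch stops it at 0.012.
- housing: Bystander: loose yellow pump housing with a 56 x 56 mm foot, 74 mm tall, 0.6 kg. Origin: centre of its underside.
- tin: Bystander: loose green tin, 54 mm across, 60 mm tall, 0.2 kg. Origin: centre of its underside.
- bushing: Bystander: loose brass bushing, 48 mm across, 35 mm tall, 0.15 kg. Origin: centre of its underside.
There are look-alikes about, which are no part of the job. Leave any purple look-alike of the mount_a alone.

How it is judged (in metres and radians):
On the way, in this order (a step that is already met when the one before it is completed fails the run):
1. the robot's left-hand mount's pad is pressed down more than 3 mm (((world y of mount_a above 0.11 m and value of joint pad_a above 0.003 m) or (world y of mount_b above 0.11 m and value of joint pad_b above 0.003 m) or (world y of mount_c above 0.11 m and value of joint pad_c above 0.003 m))), for 0.1 s.
2. the middle mount's pad is pressed down more than 3 mm (((world y of mount_a between -0.11 and 0.11 m and value of joint pad_a above 0.003 m) or (world y of mount_b between -0.11 and 0.11 m and value of joint pad_b above 0.003 m) or (world y of mount_c between -0.11 and 0.11 m and value of joint pad_c above 0.003 m))), for 0.1 s.
3. the robot's right-hand mount's pad is pressed down more than 3 mm (((world y of mount_a below -0.11 m and value of joint pad_a above 0.003 m) or (world y of mount_b below -0.11 m and value of joint pad_b above 0.003 m) or (world y of mount_c below -0.11 m and value of joint pad_c above 0.003 m))), for 0.1 s.
4. after all three presses, the softest mount's tag is pushed fully down (over 17 of its 20 mm, which no other tag can reach) (value of joint any of tag_a, tag_b, tag_c above 0.017 m), for 0.2 s.
At the end, for the whole second after the job is handed in: The softest mount's tag is down by more than 17 of its 20 mm, the other two tags are up (less than 6 mm down), all three pads have sprung back (within 3 mm), the mounts stand level and at rest within 30 mm of where they stood, and the housing, tin and bushing are within 15 mm of where they stood (((value of joint tag_a above 0.017 m and value of joint each of tag_b, tag_c below 0.006 m) or (value of joint tag_b above 0.017 m and value of joint each of tag_a, tag_c below 0.006 m) or (value of joint tag_c above 0.017 m and value of joint each of tag_a, tag_b below 0.006 m)) and value of joint each of pad_a, pad_b, pad_c below 0.003 m and distance of each of mount_a, mount_b, mount_c from where it was at the start of the episode below 0.03 m and angle between each of mount_a, mount_b, mount_c's own z axis and vertical below 0.1 rad and linear speed of each of mount_a, mount_b, mount_c below 0.02 m/s and distance of each of housing, tin, bushing from where it was at the start of the episode below 0.015 m); the robot touches nothing.
It fails at once if a mount is lifted, or shifted more than 30 mm (height (world z) of any of mount_a, mount_b, mount_c above 0.012 m or distance of any of mount_a, mount_b, mount_c from where it was at the start of the episode above 0.03 m).
It fails at once if a bystander (housing, tin, bushing) is lifted, or moved more than 15 mm (height (world z) of any of housing, tin, bushing above 0.012 m or distance of any of housing, tin, bushing from where it was at the start of the episode above 0.015 m).
It also fails if it takes over 45 s, if anything falls off the work surface, if the arm or the gripper's body presses on something with over 40 N, if the wrist force passes 120 N, or if a joint passes its speed limit or range.

## Working session

There is one attempt and no reset: what is moved stays moved. The work goes in short steps, Python scripts to look and compute and a tool call to move; the robot and the scene stay as the last step left them, time stands still between calls to the robot, and variables do not carry over. Pictures are saved under pics/ and viewed, and the job is handed in when it is done.

Besides the shell and the picture viewer there is one more tool, called after ">>>" as name(argument=value, ...), one argument or row to a line, values as JSON. jog_arm: Moves the arm, as the interface text tells. Its arguments: {"type":"object","properties":{"deltas":{"type":"array","items":{"type":"array","items":{"type":"number"}}},"grip_force":{"type":"number"}},"required":["deltas"]}

```bash
mkdir -p pics; cat > h.py <<'E'
import numpy as np, cv2
from station import ctrl
def px2w(c,u,v,z=None):
    R=np.array(c["orientation"]);t=np.array(c["xyz"])
    d=R@np.array([(u-c["cx"])/c["fx"],(v-c["cy"])/c["fy"],1.])
    if z is None:
        s=float(c["z_map"][int(round(v)),int(round(u))])
    else: s=(z-t[2])/d[2]
    return t+s*d
E
python3 - <<'E'
from h import *
for n in("scene","top"):
    c=ctrl.read_camera(n);cv2.imwrite(f"pics/{n}0.png",c["img"])
    print(n,np.round(c["xyz"],3),c["fx"])
    for l in("mount_a","padtop_a","tagtop_a","housing","tin","bushing"):
        for r in ctrl.find_in(l,n):
            u,v=r["point"];print(l,round(r["score"],2),np.round([u,v]),np.round(px2w(c,u,v),3))
o=ctrl.get_obs();print({k:np.round(v,3).tolist() for k,v in o.items()})
E
```

```text
scene [ 0.813 -0.611  1.023] 541.6154603678639
mount_a 0.84 [304. 244.] [ 0.483 -0.021  0.009]
mount_a 0.77 [205. 385.] [ 0.489 -0.41   0.071]
mount_a 0.67 [298. 325.] [ 0.565 -0.203  0.009]
mount_a 0.66 [377. 190.] [ 0.813 -0.611  1.023]
mount_a 0.63 [204. 274.] [ 0.326 -0.193  0.01 ]
mount_a 0.39 [318. 241.] [ 0.523 -0.033  0.065]
padtop_a 0.95 [218. 376.] [ 0.499 -0.385  0.069]
padtop_a 0.84 [189. 255.] [ 0.304 -0.194  0.071]
padtop_a 0.78 [281. 305.] [ 0.53  -0.206  0.072]
padtop_a 0.72 [367. 179.] [0.544 0.168 0.07 ]
padtop_a 0.7 [293. 220.] [ 0.451 -0.012  0.07 ]
tagtop_a 0.72 [220. 267.] [ 0.377 -0.187  0.071]
tagtop_a 0.69 [318. 324.] [ 0.612 -0.205  0.065]
tagtop_a 0.68 [174. 374.] [ 0.425 -0.418  0.067]
tagtop_a 0.64 [374. 190.] [0.56  0.179 0.029]
tagtop_a 0.46 [322. 240.] [ 0.529 -0.027  0.067]
tagtop_a 0.45 [403. 177.] [0.615 0.214 0.069]
housing 0.88 [421. 248.] [0.722 0.062 0.051]
housing 0.39 [320. 240.] [ 0.527 -0.03   0.069]
tin 0.57 [400. 320.] [ 0.75  -0.121  0.06 ]
tin 0.48 [320. 242.] [ 0.529 -0.035  0.07 ]
bushing 0.72 [262. 208.] [0.359 0.006 0.038]
bushing 0.
[... 684 characters left out ...]
] [0.619 0.211 0.073]
tagtop_a 0.54 [298. 243.] [ 0.532 -0.035  0.073]
tagtop_a 0.49 [383. 203.] [ 0.618 -0.206  0.066]
housing 0.75 [248. 158.] [0.707 0.075 0.06 ]
tin 0.75 [338. 145.] [ 0.736 -0.112  0.064]
bushing 0.91 [265. 334.] [0.34  0.033 0.022]
bushing 0.74 [196. 224.] [0.567 0.175 0.072]
{'clock': 0.7, 'q': [59.794, 17.927, 85.813, 0.0, 76.259, -12.799], 'joint_velocities': [-0.038, 0.064, 0.023, -0.031, -0.049, 0.067], 'joint_torque': [-0.001, -41.209, -25.987, -0.0, 0.0, 0.0], 'tcp_pos': [0.157, 0.501, 0.231], 'tool_rot': [[-0.954, 0.299, 0.0], [0.299, 0.954, 0.0], [-0.0, 0.0, -1.0]], 'ft_force': [1.075, 0.433, 0.062], 'wrist_torque': [0.01, 0.002, 0.047], 'gripper_width': 0.999}
```

View pics/top0.png

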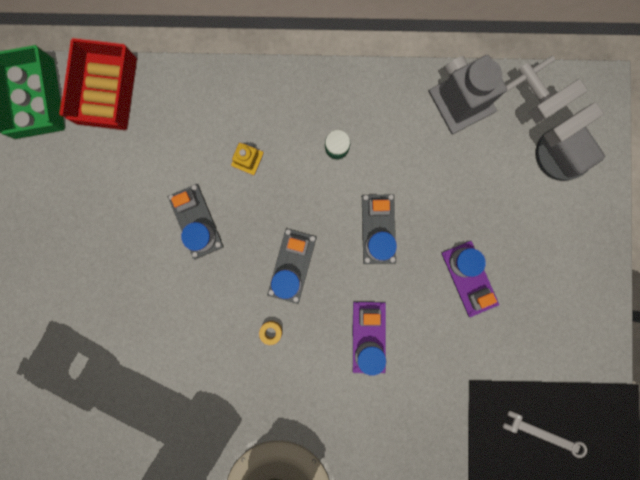

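View pics/scene0.png

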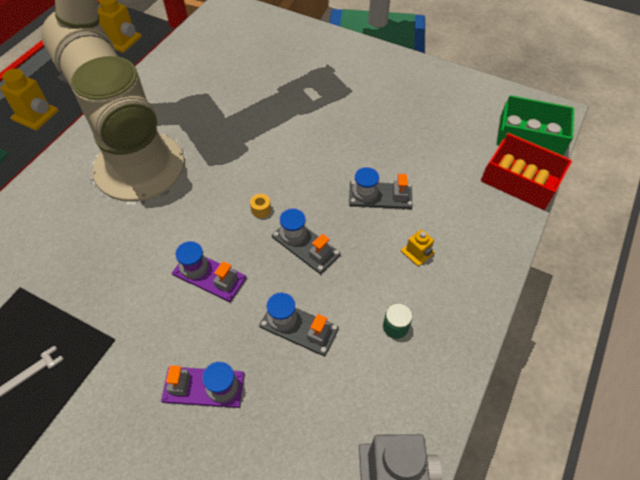

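```bash
python3 - <<'E'
from h import *
c=ctrl.read_camera("top");im=c["img"];hsv=cv2.cvtColor(im,cv2.COLOR_BGR2HSV)
cv2.imwrite("pics/crop1.png",cv2.resize(im[170:385,150:510],None,fx=2.2,fy=2.2,interpolation=cv2.INTER_CUBIC))
for nm,lo,hi,z in(("pad",(100,150,60),(125,255,255),.072),("tag",(5,180,150),(16,255,255),.068)):
    m=cv2.inRange(hsv,lo,hi);n,l,s,ce=cv2.connectedComponentsWithStats(m)
    for i in range(1,n):
        if s[i,4]<60 or not(150<ce[i][0]<510 and 170<ce[i][1]<390):continue
        # keep only top-face pixels by height
        vs,us=np.nonzero(l==i)
        P=np.array([px2w(c,u,v) for u,v in zip(us,vs)])
        k=P[:,2]>z-.006
        q=np.array([px2w(c,u,v,z) for u,v in zip(us[k],vs[k])])
        print(nm,np.round(ce[i]),s[i,4],k.sum(),"mean",np.round(q.mean(0),4),"mid",np.round((q.min(0)+q.max(0))/2,4),"ext",np.round(np.ptp(q,axis=0),3),"zmed",round(np.median(P[k,2]),4))
E
```

```text
pad [195. 236.] 586 586 mean [0.5426 0.1757 0.072 ] mid [0.5431 0.1759 0.072 ] ext [0.055 0.053 0.   ] zmed 0.0728
pad [382. 245.] 585 585 mean [ 0.5316 -0.2043  0.072 ] mid [ 0.532  -0.2043  0.072 ] ext [0.053 0.053 0.   ] zmed 0.0727
pad [471. 262.] 593 592 mean [ 0.5012 -0.3833  0.072 ] mid [ 0.5015 -0.3833  0.072 ] ext [0.053 0.054 0.   ] zmed 0.0727
pad [285. 284.] 588 588 mean [ 0.4495 -0.0093  0.072 ] mid [ 0.4498 -0.0096  0.072 ] ext [0.055 0.053 0.   ] zmed 0.0725
pad [371. 360.] 590 590 mean [ 0.3004 -0.1866  0.072 ] mid [ 0.2999 -0.186   0.072 ] ext [0.054 0.052 0.   ] zmed 0.0725
tag [180. 199.] 149 149 mean [0.6177 0.21   0.068 ] mid [0.6175 0.2101 0.068 ] ext [0.029 0.033 0.   ] zmed 0.069
tag [381. 205.] 153 153 mean [ 0.6144 -0.2004  0.068 ] mid [ 0.6147 -0.2004  0.068 ] ext [0.019 0.031 0.   ] zmed 0.0691
tag [296. 244.] 134 134 mean [ 0.5299 -0.0298  0.068 ] mid [ 0.5294 -0.0289  0.068 ] ext [0.022 0.031 0.   ] zmed 0.069
tag [486. 300.] 150 150 mean [ 0.4258 -0.4169  0.068 ] mid [ 0.4255 -0.4173  0.068 ] ext [0.025 0.034 0.   ] zmed 0.0687
tag [371. 319.] 148 148 mean [ 0.383  -0.1851  0.068 ] mid [ 0.3831 -0.1859  0.068 ] ext [0.019 0.03  0.   ] zmed 0.0684
```

View pics/crop1.png

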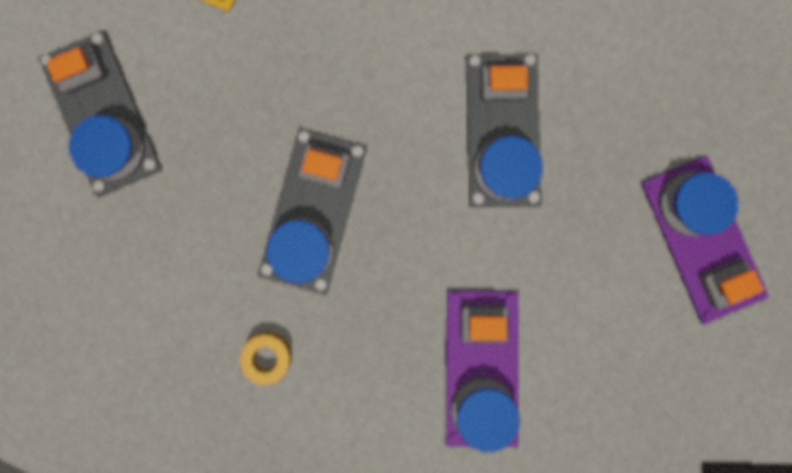

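>>> jog_arm(
  deltas=[
    [0,-465,-195,90,0,0,0],
    [0,-465,-195,90,0,0,0],
    [0,-465,-195,90,0,0,0],
    [0,-465,-195,90,0,0,0],
    [0,-465,-195,90,0,0,0],
    [0,-465,-195,90,0,0,0],
    [0,-465,-195,90,0,0,0],
    [0,-465,-195,90,0,0,0],
    [0,-465,-195,90,0,0,0],
    [0,-465,-195,90,0,0,0],
  ],
  grip_force=40,
)

```text
clock: 1.58
tcp_pos: [0.4719, 0.2348, 0.1579]
tool_rot: [[-0.954, 0.299, 0.0], [0.299, 0.954, 0.0], [-0.0, 0.0, -1.0]]
ft_force: [-0.2, 0.1, 0.4]
gripper_width: -0.001
```

>>> jog_arm(
  deltas=[
    [0,-85,-35,65,0,0,0],
    [0,-85,-35,65,0,0,0],
    [0,-85,-35,65,0,0,0],
    [0,-85,-35,65,0,0,0],
    [0,-85,-35,65,0,0,0],
  ],
)

```text
clock: 2.0
tcp_pos: [0.5412, 0.1768, 0.0921]
tool_rot: [[-0.954, 0.301, -0.002], [0.301, 0.954, -0.0], [0.002, -0.001, -1.0]]
ft_force: [-0.5, -0.2, 0.6]
gripper_width: 0.002
```

>>> jog_arm(
  deltas=[
    [0,0,0,14,0,0,0],
    [0,0,0,18,0,0,0],
    [0,0,0,21,0,0,0],
    [0,0,0,24,0,0,0],
    [0,0,0,27,0,0,0],
    [0,0,0,30,0,0,0],
    [0,0,0,30,0,0,0],
    [0,0,0,30,0,0,0],
    [0,0,0,30,0,0,0],
    [0,0,0,30,0,0,0],
  ],
)

```text
clock: 2.83
tcp_pos: [0.541, 0.1783, 0.064]
tool_rot: [[-0.954, 0.299, 0.0], [0.299, 0.954, 0.001], [-0.0, 0.001, -1.0]]
ft_force: [-4.8, 2.7, 7.8]
gripper_width: -0.001
```

```bash
cat > f.py <<'E'
from h import *
fz=[]
for i in range(5):
    o=ctrl.get_obs();fz.append(o["ft_force"][2]);c=ctrl.read_camera("top")
print(np.round(fz,2),np.mean(fz),np.round(o["tcp_pos"],4),o["clock"])
E
python3 f.py
```

```text
[7.75 6.85 8.11 6.58 6.67] 7.1921761003664555 [0.541  0.1783 0.064 ] 3.0333
```

>>> jog_arm(
  deltas=[
    [0,0,0,2,0,0,0],
    [0,0,0,4,0,0,0],
    [0,0,0,4,0,0,0],
    [0,0,0,4,0,0,0],
  ],
)

```text
clock: 3.42
tcp_pos: [0.5411, 0.1783, 0.0602]
tool_rot: [[-0.954, 0.299, 0.001], [0.299, 0.954, 0.001], [-0.0, 0.001, -1.0]]
ft_force: [-6.0, 3.2, 8.9]
gripper_width: 0.002
```

```bash
python3 f.py; python3 -c "
from h import *
print(np.round(ctrl.get_obs()['ft_force'],2))"
```

```text
[ 8.91  9.46  8.79 10.17  9.51] 9.36908313420277 [0.5411 0.1782 0.0603] 3.6167
[-5.27  2.55  9.85]
```

>>> jog_arm(
  deltas=[
    [0,0,0,-15,0,0,0],
    [0,0,0,-40,0,0,0],
    [0,15,-40,-45,0,0,0],
    [0,31,-207,-45,0,0,0],
    [0,31,-207,-45,0,0,0],
    [0,31,-207,-45,0,0,0],
    [0,31,-207,-45,0,0,0],
    [0,31,-207,-40,0,0,0],
    [0,31,-207,-30,0,0,0],
    [0,31,-207,-30,0,0,0],
  ],
)

```text
clock: 4.5
tcp_pos: [0.4491, -0.011, 0.0882]
tool_rot: [[-0.954, 0.301, -0.001], [0.301, 0.954, 0.0], [0.001, -0.0, -1.0]]
ft_force: [-0.0, -0.9, -0.1]
gripper_width: -0.0
```

```bash
python3 f.py
```

```text
[-0.14  0.81  0.45 -0.14 -0.78] 0.03952465197929171 [ 0.4501 -0.0102  0.0895] 4.7
```

Right over the middle pad, at z 0.0895. Press to about 0.060, the same way as before.

>>> jog_arm(
  deltas=[
    [0,0,0,12,0,0,0],
    [0,0,0,16,0,0,0],
    [0,0,0,19,0,0,0],
    [0,0,0,22,0,0,0],
    [0,0,0,25,0,0,0],
    [0,0,0,28,0,0,0],
    [0,0,0,29,0,0,0],
    [0,0,0,29,0,0,0],
    [0,0,0,29,0,0,0],
    [0,0,0,29,0,0,0],
  ],
)

```text
clock: 5.58
tcp_pos: [0.4496, -0.0102, 0.0609]
tool_rot: [[-0.954, 0.299, -0.0], [0.299, 0.954, 0.0], [0.0, 0.0, -1.0]]
ft_force: [-5.8, 3.7, 11.7]
gripper_width: 0.002
```

```bash
python3 f.py
```

```text
[11.68 11.81 11.25 10.82 11.91] 11.496733896249726 [ 0.4496 -0.0102  0.0609] 5.7833
```

>>> jog_arm(
  deltas=[
    [0,0,0,-15,0,0,0],
    [0,0,0,-40,0,0,0],
    [0,-25,-30,-45,0,0,0],
    [0,-136,-161,-45,0,0,0],
    [0,-136,-161,-45,0,0,0],
    [0,-136,-161,-45,0,0,0],
    [0,-136,-161,-45,0,0,0],
    [0,-136,-161,-40,0,0,0],
    [0,-136,-161,-30,0,0,0],
    [0,-136,-161,-30,0,0,0],
  ],
)

```text
clock: 6.67
tcp_pos: [0.5301, -0.2039, 0.0878]
tool_rot: [[-0.954, 0.299, -0.003], [0.299, 0.954, 0.002], [0.004, 0.001, -1.0]]
ft_force: [-0.0, 1.5, -2.0]
gripper_width: 0.001
```

```bash
python3 f.py
```

```text
[-2.05  0.41  0.5  -0.08 -0.45] -0.3332500196847835 [ 0.5313 -0.2038  0.0905] 6.8667
```

>>> jog_arm(
  deltas=[
    [0,0,0,13,0,0,0],
    [0,0,0,17,0,0,0],
    [0,0,0,20,0,0,0],
    [0,0,0,23,0,0,0],
    [0,0,0,26,0,0,0],
    [0,0,0,29,0,0,0],
    [0,0,0,30,0,0,0],
    [0,0,0,30,0,0,0],
    [0,0,0,30,0,0,0],
    [0,0,0,30,0,0,0],
  ],
)

```text
clock: 7.75
tcp_pos: [0.5314, -0.2047, 0.0604]
tool_rot: [[-0.954, 0.299, 0.0], [0.299, 0.954, 0.0], [-0.0, 0.0, -1.0]]
ft_force: [-1.8, 3.2, 5.0]
gripper_width: 0.002
```

```bash
python3 f.py
```

```text
[5.03 6.2  5.48 5.07 5.26] 5.407772771890873 [ 0.5314 -0.2047  0.0604] 7.95
```

>>> jog_arm(
  deltas=[
    [0,0,0,-15,0,0,0],
    [0,0,0,-45,0,0,0],
    [0,0,0,-50,0,0,-0.1],
    [0,-30,10,-50,0,0,-0.22],
    [0,-78,29,-50,0,0,-0.35],
    [0,-78,29,-40,0,0,-0.35],
    [0,-78,29,-30,0,0,-0.35],
    [0,-78,29,-30,0,0,-0.35],
    [0,-78,29,-30,0,0,-0.35],
  ],
)

```text
clock: 8.75
tcp_pos: [0.6133, -0.2007, 0.0892]
tool_rot: [[-0.999, -0.045, -0.002], [-0.045, 0.999, 0.001], [0.002, 0.001, -1.0]]
ft_force: [0.2, 0.1, -0.4]
gripper_width: -0.001
```

```bash
python3 f.py; python3 - <<'E'
from h import *
for n in("scene","top","wrist"):
    c=ctrl.read_camera(n);cv2.imwrite(f"pics/{n}2.png",c["img"])
    im=c["img"]
    if n=="scene":cv2.imwrite("pics/s2c.png",cv2.resize(im[150:370,230:450],None,fx=2.7,fy=2.7))
    if n=="top":cv2.imwrite("pics/t2c.png",cv2.resize(im[130:310,150:420],None,fx=2.8,fy=2.8))
o=ctrl.get_obs();print(np.round(o["tool_rot"],3).tolist())
E
```

```text
[-0.39 -0.34  0.7  -0.12  0.04] -0.02435216602870955 [ 0.6141 -0.201   0.0909] 8.95
[[-0.999, -0.046, 0.0], [-0.046, 0.999, -0.0], [-0.0, -0.0, -1.0]]
```

View pics/s2c.png

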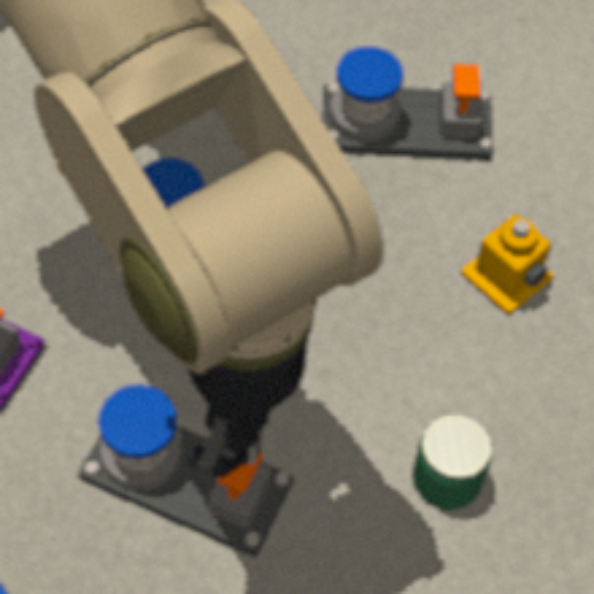

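View pics/t2c.png

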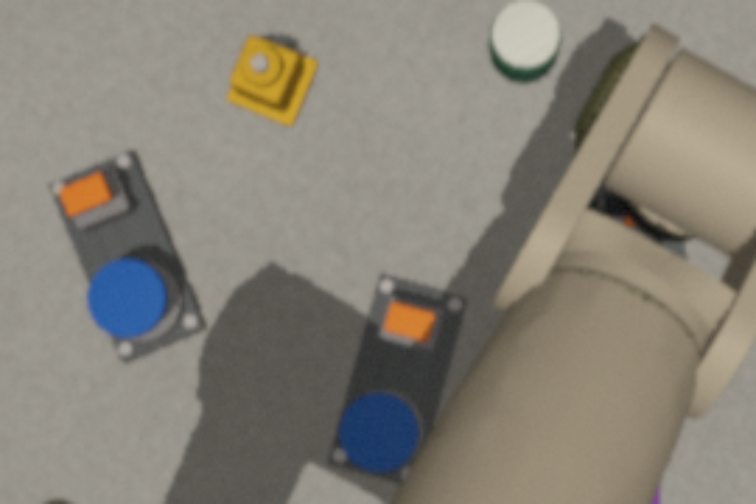

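View pics/wrist2.png

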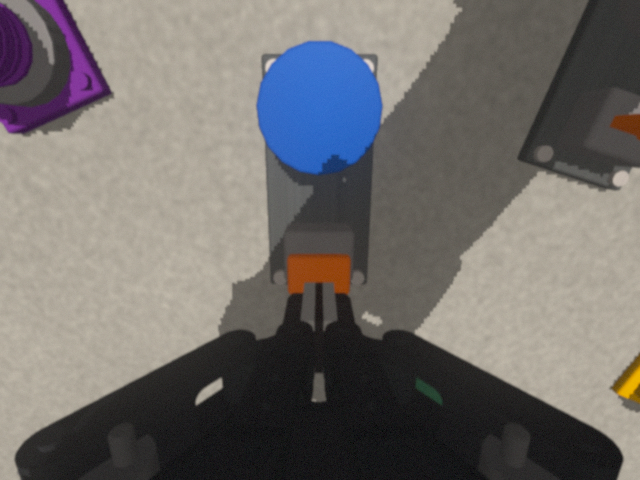

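The wrist view shows the shut fingers at column 319, centred over the orange tag (columns 287–350) and square to the plate. The left and middle tags are still up. Next I push the right-hand tag.

>>> jog_arm(
  deltas=[
    [0,0,0,12,0,0,0],
    [0,0,0,18,0,0,0],
    [0,0,0,22,0,0,0],
    [0,0,0,26,0,0,0],
    [0,0,0,30,0,0,0],
    [0,0,0,34,0,0,0],
    [0,0,0,38,0,0,0],
    [0,0,0,41,0,0,0],
    [0,0,0,43,0,0,0],
    [0,0,0,43,0,0,0],
  ],
)

```text
clock: 9.98
tcp_pos: [0.6144, -0.2006, 0.048]
tool_rot: [[-0.999, -0.046, 0.0], [-0.046, 0.999, -0.0], [-0.0, -0.0, -1.0]]
ft_force: [-5.4, 3.1, 11.8]
gripper_width: -0.002
```

```bash
python3 f.py
```

```text
[11.78  9.86 10.97  9.88 10.57] 10.610807438570328 [ 0.6144 -0.2006  0.048 ] 10.1833
```

>>> jog_arm(
  deltas=[
    [0,0,0,1,0,0,0],
    [0,0,0,1,0,0,0],
    [0,0,0,1,0,0,0],
    [0,0,0,1,0,0,0],
  ],
)

```text
clock: 10.57
tcp_pos: [0.6145, -0.2006, 0.0479]
tool_rot: [[-0.999, -0.046, 0.0], [-0.046, 0.999, -0.0], [-0.0, -0.0, -1.0]]
ft_force: [-9.8, 4.3, 16.5]
gripper_width: 0.003
```

>>> jog_arm(
  deltas=[
    [0,0,0,-15,0,0,0],
    [0,0,0,-45,0,0,0],
    [0,0,0,-85,0,0,0],
    [0,0,0,-125,0,0,0],
    [0,20,-30,-150,0,0,0],
    [0,300,-150,-150,0,0,0],
    [0,300,-150,-150,0,0,0],
    [0,300,-150,-150,0,0,0],
    [0,300,-150,-150,0,0,0],
    [0,300,-150,-150,0,0,0],
  ],
)

```text
clock: 11.4
tcp_pos: [0.4079, -0.322, 0.1955]
tool_rot: [[-0.999, -0.046, 0.001], [-0.046, 0.999, -0.001], [-0.001, -0.001, -1.0]]
ft_force: [0.0, -1.5, 1.3]
gripper_width: 0.002
```

>>> jog_arm(
  deltas=[
    [0,90,-80,0,0,0,0],
    [0,90,-80,0,0,0,0],
    [0,90,-80,0,0,0,0],
    [0,90,-80,0,0,0,0],
    [0,90,-80,0,0,0,0],
  ],
)

```text
clock: 11.82
tcp_pos: [0.3223, -0.4067, 0.1954]
tool_rot: [[-0.999, -0.043, 0.0], [-0.043, 0.999, -0.0], [-0.0, -0.0, -1.0]]
ft_force: [-0.1, 0.9, 0.4]
gripper_width: -0.005
```

```bash
python3 f.py; python3 - <<'E'
from h import *
c=ctrl.read_camera("top");im=c["img"];hsv=cv2.cvtColor(im,cv2.COLOR_BGR2HSV)
cv2.imwrite("pics/t3.png",cv2.resize(im[120:390,150:510],None,fx=2.1,fy=2.1))
for nm,lo,hi in(("pad",(100,150,40),(125,255,255)),("tag",(5,180,100),(16,255,255))):
    m=cv2.inRange(hsv,lo,hi);n,l,s,ce=cv2.connectedComponentsWithStats(m)
    for i in range(1,n):
        if s[i,4]<60 or not(150<ce[i][0]<430 and 170<ce[i][1]<390):continue
        z=np.median(c["z_map"][l==i]);zz=px2w(c,*ce[i])[2]
        print(nm,np.round(ce[i]),s[i,4],np.round(px2w(c,*ce[i]),4))
c=ctrl.read_camera("scene");cv2.imwrite("pics/s3.png",cv2.resize(c["img"][150:370,230:450],None,fx=2.7,fy=2.7))
E
```

```text
[ 0.39 -0.06 -0.35  0.95  0.25] 0.23822377613342532 [ 0.3242 -0.4047  0.1956] 12.0167
pad [195. 236.] 580 [0.5424 0.1751 0.075 ]
pad [382. 245.] 584 [ 0.5316 -0.2043  0.072 ]
pad [285. 284.] 575 [ 0.4489 -0.0092  0.0726]
pad [371. 360.] 572 [ 0.3001 -0.1865  0.0722]
tag [180. 199.] 148 [0.6173 0.2094 0.0695]
tag [379. 206.] 129 [ 0.6137 -0.2002  0.0484]
tag [296. 244.] 132 [ 0.5299 -0.0296  0.0671]
tag [371. 319.] 144 [ 0.3825 -0.1856  0.0698]
```

View pics/t3.png

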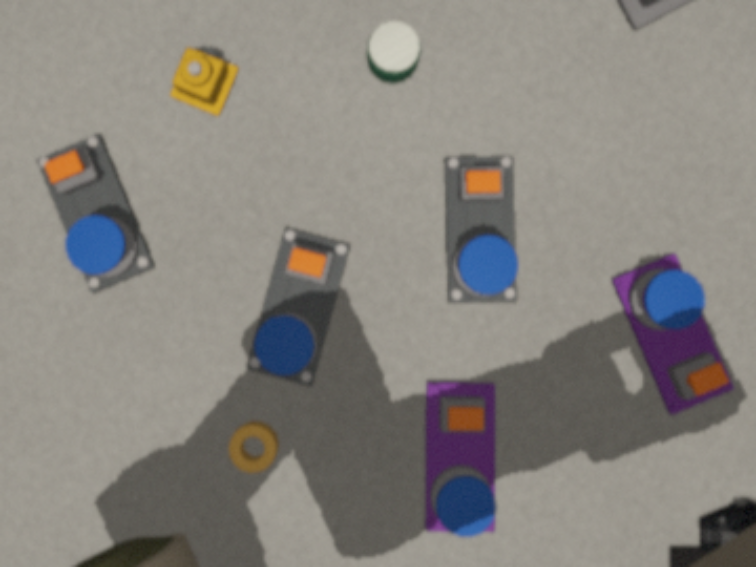

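View pics/s3.png

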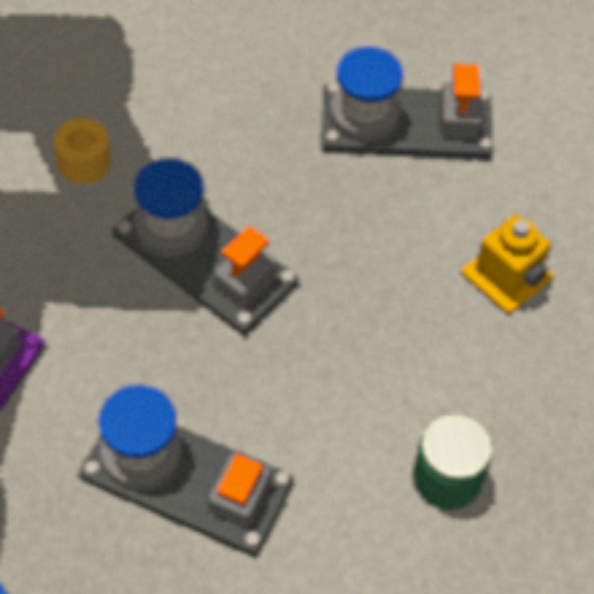

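The right-hand tag sits flush in its guide at z 0.048, at (483,182) in the top crop and (240,478) in the scene crop. The other two tags are up, all pads have sprung back, and nothing has moved.

```bash
python3 -c "
from station import ctrl
print(ctrl.hand_in())"
```

```text
the job is handed in; nothing more can be done
None
```

I pressed the three pads from left to right. The right-hand mount has the tired spring, so I pushed its tag fully down and handed the job in at about 12 s of the 45 s allowed. `hand_in` reports no verdict.

| Mount | Force when pressed about 11–12 mm | Spring rate |
|---|---|---|
| Left | 9.4 N | about 0.67 N/mm |
| Middle | 11.5 N | about 0.9 N/mm |
| Right | 5.4 N | about 0.34 N/mm |

- **Tags:** in the last pictures, the right tag's top is at 48 mm, fully down and flush in its guide. The left and middle tags are up, at 69 and 67 mm.
- **Pads:** all three have sprung back, reading 72 to 75 mm.
- **Positions:** the mounts' pads and tags are within about 1 mm of where they started. I checked the housing, tin and bushing only by eye, and they look unmoved. I did not touch the purple look-alikes.
- **Robot:** the arm is clear of everything, with a wrist force of about 0.

**Disagreements:**
- The left mount's rate came out slightly below the stated 0.7–1.1 N/mm. It is still about twice the right mount's rate, and the right tag going past the 12 mm catch confirms the choice.
- I also measured sideways forces of about 4–11 N during the presses, but no mount shifted visibly.

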